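# Set out the soldering supplies in their holders

## Robot

A 7-joint arm with a two-finger parallel gripper is mounted at the origin on a cart in front of the work surface, level with it; the furniture and walls round the work are solid. World frame = base frame: x ahead of the robot, y to its left, z up, the work surface at z = 0. Lengths are in m, angles in rad, forces in N, time in s.
With the tool pointing down it reaches from about 0.425 to 0.875 m from the base axis. Payload 4.7 kg.
Tool frame: the origin (TCP) lies where the fingers leave the gripper's body, on its centre line; the fingertips stand 70 mm ahead of it and the grasp point (between the pads) lies 51 mm ahead of it; z points along the fingers, y is the line along which they close (so a half turn about z gives the same grasp; the last joint's range is limited). The gripper opens to 87 mm and grips with 3 to 60 N. Pads are 19 mm wide; open, the fingers measure 117 mm over their backs; the gripper's body (75 mm by 190 mm) begins 51 mm behind the grasp point.
Start: joints at [-1.333, 0.321, -0.07, 1.45, 0.023, 1.371, -0.057], TCP at [0.144, 0.634, 0.292] pointing down, gripper open.
Joint ranges: [-2.86, 2.86], [-0.3, 2.09], [-1.38, 1.24], [0.06, 2.45], [-1.56, 4.7], [0.09, 2.05], [-2.69, 2.69]. Speed limits (rad/s): [2.57, 2.57, 3.14, 3.14, 3.14, 3.14, 3.14].

## Interface

Orientations are given as a rotation vector (axis times angle).
In Python, from bench import ctrl gives the robot as it stands.
- The arm moves only by the tool drive_tool, never from a script. Its argument "motion" is a list of rows, each a list of 3 entries, a list of its own where there are three numbers: the shift along the tool's x, y, z in cm, then the turn, a rotation vector about the tool's x, y, z in degrees, then the opening, from -1 (shut) to 1 (fully open). In form: [[[x, y, z], [ax, ay, az], claw], ...]. A call has 1 to 12 rows; each row shifts and turns the commanded pose from where the row before left it, along the tool's axes as they then stand; what a row does not reach is not made up. A row lasts 1/8 s, in which the tool goes at most 62.5 mm and 10.7 degrees, less where a joint would pass 70% of its speed; a pose out of reach is approached as far as the arm can. A call with a gripper value outside its range is refused whole. The fingers move at their own pace and stop on an object; "force" is the grip in N (left out, the last holds). Time passes only in rows, so rows that do not move let the fingers close. It gives the time, the measured TCP pose, the force, the opening and the grip force at its end, in the units of the state.
- ctrl.get_state(): the state, without advancing time (a new reading comes with each control period).
- ctrl.get_image(name): name is "side" or "top" or "wrist"; returns the picture (384x512x3 uint8, red, green, blue); there is no depth.
- ctrl.calibration(name): a dict with "K" (3x3 intrinsics, pixels), "origin" and "attitude" of the camera in the world; the wrist camera has in their place "tool_from_camera" (4x4, takes a point from camera to tool coordinates, whose origin is the TCP and whose axes are the flange's). Camera axes: x right, y up, looking along -z (the intrinsics and any distortion apply to the point x, -y, -z); pixel columns grow to the right and rows downward; lengths in m; the calibration is good to about 2 mm. A picture is of the moment at which its call begins: read the wrist's pose just before it. calibration takes no time and is no camera call.
- ctrl.close_job(): hands the job in; it is judged then, once.
The state is a dict: "time": time; "joint_positions": joint angles; "qd": joint speeds; "joint_torque": joint torques, N m; "position": TCP position; "tool_rot": TCP orientation; "ft_force": force on the tool from outside, world axes, zero at the start; "torque": the same for the moment, N m; "grip_width": opening from 0.0 (shut) to 1.0 (fully open); "grip_force": force on a finger pad.
Only numpy, scipy, OpenCV 4.12 (cv2) and the standard library are available. Lean on these libraries where they do the work, as an engineer would, in place of code of your own. Each camera call takes 0.05 s, during which the arm holds its last target. There are 200 camera calls.

## Task

Put the four soldering supplies away: stand the round tin, the dropper bottle, the small carton and the block battery upright, each in the low grey holder whose shape and size match its own, sitting flat on the floor inside the rim, with the carton and the battery turned to lie along their holders. Keep the bottle upright all the time, and leave the side cutters and the desoldering pump where they lie.

Things in the scene. Friction and masses are not known exactly. Their poses are not given: they have to be found in the camera images.
- tin: Flat round silver-grey metal tin with a slip lid, 59 mm across, 24 mm high, standing flat. Origin at the centre of its underside; z up.
- bottle: Round cream dropper bottle with a red pointed nozzle, body 32 mm across and 58 mm high, 94 mm with the nozzle; standing. Take it by the body. Origin at the centre of its underside; z up.
- carton: Small cream-white carton, 72 mm along its x, 60 mm along its y, 28 mm high, lying flat. Origin at the centre of its underside (within 1 mm); z up.
- block_battery: Block battery, black with a copper-coloured upper part, standing on end with its two terminals up: 18 mm along its x, 27 mm along its y, 48 mm high. Origin at the centre of its underside; z up.
- wide_round_holder: The larger round holder, for the tin: 75 mm across inside, 81 mm outside. Fixed on the green bench mat, smooth grey plastic: floor 3 mm thick, rim 3 mm thick whose top is 8 mm above the mat (5 mm above the floor). Origin at the centre of its underside, on the mat; z up.
- small_round_holder: The smaller round holder, for the bottle: 48 mm across inside, 54 mm outside. Fixed on the green bench mat, smooth grey plastic: floor 3 mm thick, rim 3 mm thick whose top is 8 mm above the mat (5 mm above the floor). Origin at the centre of its underside, on the mat; z up.
- large_rect_holder: The larger rectangular holder, for the carton: inside 88 mm along its x by 76 mm along its y (94 by 82 mm outside). Either way round will do, long side along long side. Fixed on the green bench mat, smooth grey plastic: floor 3 mm thick, rim 3 mm thick whose top is 8 mm above the mat (5 mm above the floor). Origin at the centre of its underside, on the mat; z up.
- small_rect_holder: The smaller rectangular holder, for the battery: inside 34 mm along its x by 43 mm along its y (40 by 49 mm outside). Either way round will do, long side along long side. Fixed on the green bench mat, smooth grey plastic: floor 3 mm thick, rim 3 mm thick whose top is 8 mm above the mat (5 mm above the floor). Origin at the centre of its underside, on the mat; z up.
- cutter: Bystander: black-handled side cutters lying flat at the left of the work, 70 x 115 mm, 13 mm high. Origin at the centre of the underside.
- pump: Bystander: blue desoldering pump lying at the right of the work, about 170 mm along its y, 21 mm thick. Origin at the centre of the underside.
There are look-alikes about, which are no part of the job. What is shaped like the carton but blue is not meant.

How it is judged:
By the outcome, as a careful person would: the job done as asked, in the order asked, and still so for the second after the job is handed in, with the robot touching nothing.
It also fails if it takes over 99 s, if anything falls off the work surface, if the arm or the gripper's body presses on something with over 40 N, if the wrist force passes 120 N, or if a joint passes its speed limit or range.

## Working session

There is one attempt and no reset: what is moved stays moved. The work goes in short steps, Python scripts to look and compute and a tool call to move; the robot and the scene stay as the last step left them, time stands still between calls to the robot, and variables do not carry over. Pictures are saved under pics/ and viewed, at most 14 in all, crops included, and the job is handed in when it is done.

Besides the shell and the picture viewer there is one more tool, called after ">>>" as name(argument=value, ...), one argument or row to a line, values as JSON. drive_tool: Moves the arm, as the interface text tells. Its arguments: {"type":"object","properties":{"motion":{"type":"array","items":{"type":"array"}},"force":{"type":"number"}},"required":["motion"]}

```bash
ls; mkdir -p pics; python3 - <<'E'
from bench import ctrl
import cv2
s=ctrl.get_state();print(s)
for n in("side","top","wrist"):
    cv2.imwrite(f"pics/{n}0.png",ctrl.get_image(n)[:,:,::-1]);print(n,ctrl.calibration(n))
E
```

```text
pics
{'time': 0.0, 'joint_positions': array([-1.33291289,  0.32180218, -0.07006187,  1.45165322,  0.02260211,
        1.37083207, -0.05686339]), 'qd': array([ 0.00112925,  0.00091469, -0.00078755,  0.00089588,  0.00027131,
       -0.00034639,  0.00099008]), 'joint_torque': array([-1.03309515e-05, -4.91314960e+01, -4.04216917e-01, -3.12512612e+01,
       -6.39030640e-02,  4.41066083e-02,  2.10506696e-04]), 'position': array([0.14421076, 0.63336606, 0.29118569]), 'tool_rot': array([-3.50702437e-01, -3.12184989e+00,  2.99304204e-03]), 'ft_force': array([-0.0004493 , -0.34370438, -0.09868591]), 'torque': array([ 3.59739346e-02,  4.21088650e-02, -7.72807780e-05]), 'grip_force': 0.0, 'grip_width': 1.0001430751005833}
side {'K': array([[347.53188912,   0.        , 254.62767814],
       [  0.        , 347.53188912, 189.44416226],
       [  0.        ,   0.        ,   1.        ]]), 'origin': array([0.26670866, 0.84042927, 0.39288003]), 'attitude': array([ 0.22811767, -1.59220192, -2.38439544])}
top {'K': array([[383.66052719,   0.        , 258.53413818],
       [  0.        , 383.66052719, 190.83605035],
       [  0.        ,   0.        ,   1.        ]]), 'origin': array([0.4447239 , 0.00132232, 1.16562418]), 'attitude': array([ 0.05415623, -0.05249178, -1.5922282 ])}
wrist {'K': array([[269.61819154,   0.        , 254.67104556],
       [  0.        , 269.61819154, 189.83192178],
       [  0.        ,   0.        ,   1.        ]]), 'tool_from_camera': array([[-5.01082605e-04,  9.69790100e-01,  2.43940385e-01,
         6.59592053e-02],
       [ 9.99999866e-01,  5.16793691e-04, -4.05290556e-07,
        -1.59480066e-04],
       [-1.26459899e-04,  2.43940353e-01, -9.69790229e-01,
        -9.37855251e-02],
       [ 0.00000000e+00,  0.00000000e+00,  0.00000000e+00,
         1.00000000e+00]])}
```

View pics/top0.png

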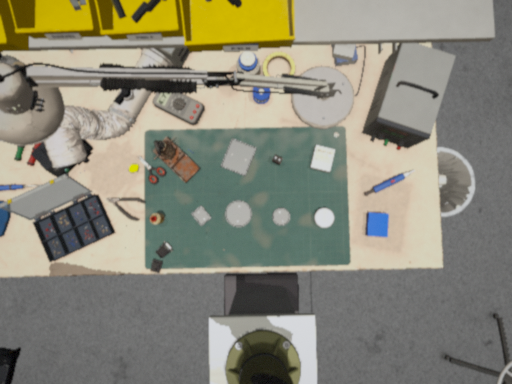

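View pics/side0.png

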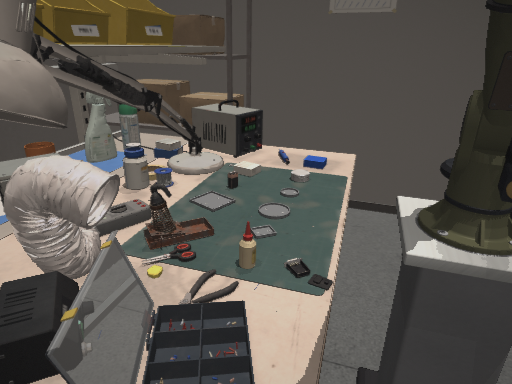

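The top view shows the mat at (145-350, 127-268). The carton is at (322,158), the tin at (324,217), the battery at (278,159) and the bottle at (157,217). The holders are at (238,157), (201,215), (238,213) and (282,216). The arm doesn't appear where the start pose puts it, so I'll check the projections.

```bash
cat > h.py <<'E'
import numpy as np, cv2
from scipy.spatial.transform import Rotation as R
from bench import ctrl
def cam(n,s=None):
    c=ctrl.calibration(n)
    if n!="wrist": return c["K"],R.from_rotvec(c["attitude"]).as_matrix(),c["origin"]
    T=c["tool_from_camera"];s=s or ctrl.get_state();Q=R.from_rotvec(s["tool_rot"]).as_matrix()
    return c["K"],Q@T[:3,:3],Q@T[:3,3]+s["position"]
def proj(P,C):
    K,A,o=C;p=(np.atleast_2d(P)-o)@A*[1,-1,-1];q=p@K.T;return q[:,:2]/q[:,2:]
def ray(uv,z,C):
    K,A,o=C;uv=np.atleast_2d(uv).astype(float)
    d=np.c_[uv,np.ones(len(uv))]@np.linalg.inv(K).T*[1,-1,-1]@A.T
    return o+d*((z-o[2])/d[:,2])[:,None]
E
python3 - <<'E'
from h import *
np.set_printoptions(precision=3,suppress=True)
for n in("top","side","wrist"):
    C=cam(n);print(n,C[1],C[2]);print(proj([[0,0,0.],[.144,.634,.292],[.45,0,0]],C))
C=cam("top")
for k,uv,z in[("carton",(322,158),.028),("tin",(324,217),.024),("batt",(278,159),.048),("bottle",(157,217),.09),("LR",(238,157),.008),("SR",(201,215),.008),("WR",(238,213),.008),("smR",(282,216),.008)]:print(k,ray(uv,z,C)[0])
E
```

```text
top [[-0.022  0.997 -0.068]
 [-1.    -0.022 -0.   ]
 [-0.002  0.068  0.998]] [0.445 0.001 1.166]
[[263.012 367.75 ]
 [-22.775 358.915]
 [259.625 215.087]]
side [[-0.953  0.131 -0.274]
 [-0.304 -0.363  0.881]
 [ 0.016  0.923  0.385]] [0.267 0.84  0.393]
[[468.177 228.723]
 [585.262 253.108]
 [282.057 201.802]]
wrist [[ 0.222 -0.946 -0.238]
 [ 0.975  0.215  0.056]
 [-0.001 -0.244  0.97 ]] [0.08  0.648 0.385]
[[-193.431  169.114]
 [ 256.315  293.516]
 [ -42.872  404.171]]
carton [ 0.616 -0.19   0.028]
tin [ 0.44  -0.191  0.024]
batt [ 0.613 -0.058  0.048]
bottle [0.451 0.287 0.09 ]
LR [0.628 0.062 0.008]
SR [0.454 0.177 0.008]
WR [0.458 0.065 0.008]
smR [ 0.446 -0.067  0.008]
```

View pics/wrist0.png

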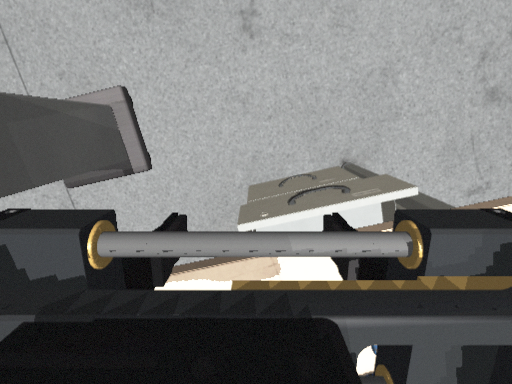

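The wrist view shows only the floor and the fingers. The arm is simply outside the other views, and the projections are consistent with the base. Next I'll measure with masks and look at a zoomed top crop.

```bash
python3 - <<'E'
from h import *
np.set_printoptions(precision=4,suppress=True)
im=cv2.imread("pics/top0.png")
cv2.imwrite("pics/topz.png",cv2.resize(im[125:270,142:352],None,fx=3.8,fy=3.8,interpolation=cv2.INTER_CUBIC))
C=cam("top");hsv=cv2.cvtColor(im,cv2.COLOR_BGR2HSV)
for k,uv,z in[("carton",(322,158),.028),("tin",(324,217),.024),("batt",(278,159),.048),("bottle",(157,217),.07),("LR",(238,157),.008),("SR",(201,215),.008),("WR",(238,213),.008),("smR",(282,216),.008)]:
    m=(~((hsv[...,0]>55)&(hsv[...,0]<100)&(hsv[...,1]>70))).astype(np.uint8)
    n,l,st,ce=cv2.connectedComponentsWithStats(m)
    i=l[uv[1],uv[0]]
    c,_=cv2.findContours((l==i).astype(np.uint8),0,2);c=max(c,key=len)
    P=ray(c[:,0],z,C)[:,:2].astype(np.float32)
    print(k,st[i],cv2.minAreaRect(P),"cen",ray(ce[i],z,C)[0])
E
```

```text
carton [     0      0    512    384 196502] ((0.5387675166130066, 0.012217462062835693), (1.5717270374298096, 1.143269658088684), 88.67701721191406) cen [0.5201 0.0104 0.028 ]
tin [     0      0    512    384 196502] ((0.53909832239151, 0.012255609035491943), (1.5772531032562256, 1.1472891569137573), 88.67701721191406) cen [0.5203 0.0105 0.024 ]
batt [     0      0    512    384 196502] ((0.5371142625808716, 0.012025892734527588), (1.5440952777862549, 1.1231701374053955), 88.67701721191406) cen [0.5188 0.0103 0.048 ]
bottle [     0      0    512    384 196502] ((0.5352955460548401, 0.011815309524536133), (1.5137003660202026, 1.1010611057281494), 88.67701721191406) cen [0.5173 0.0101 0.07  ]
LR [     0      0    512    384 196502] ((0.5404210090637207, 0.012409031391143799), (1.5993586778640747, 1.1633687019348145), 88.67701721191406) cen [0.5214 0.0106 0.008 ]
SR [     0      0    512    384 196502] ((0.5404210090637207, 0.012409031391143799), (1.5993586778640747, 1.1633687019348145), 88.67701721191406) cen [0.5214 0.0106 0.008 ]
WR [     0      0    512    384 196502] ((0.5404210090637207, 0.012409031391143799), (1.5993586778640747, 1.1633687019348145), 88.67701721191406) cen [0.5214 0.0106 0.008 ]
smR [     0      0    512    384 196502] ((0.5404210090637207, 0.012409031391143799), (1.5993586778640747, 1.1633687019348145), 88.67701721191406) cen [0.5214 0.0106 0.008 ]
```

View pics/topz.png

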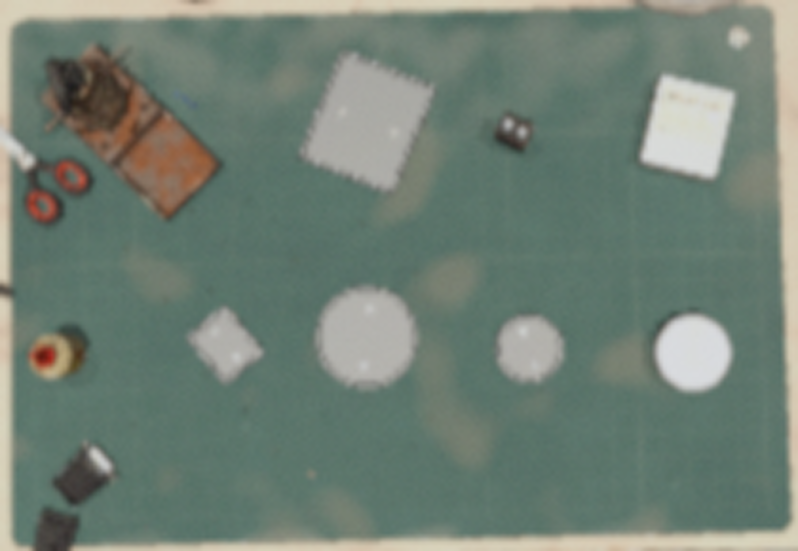

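The crop shows the items clearly: carton (688,127), battery (514,131), tin (693,352) and bottle (52,355) in crop pixels. The four pale holders sit between them. I'll mask by brightness.

```bash
cat > m.py <<'E'
from h import *
np.set_printoptions(precision=4,suppress=True)
def meas(im,C,k,uv,z,bright,up=4,r=26):
    x,y=uv;p=cv2.resize(im[y-r:y+r,x-r:x+r],None,fx=up,fy=up,interpolation=cv2.INTER_LINEAR).astype(int)
    v=p.max(2);s=v-p.min(2)
    m=(((p.min(2)>115)) if bright else (v<62)).astype(np.uint8)
    n,l,st,ce=cv2.connectedComponentsWithStats(m);i=1+np.argmin(np.hypot(*(ce[1:]-r*up).T)+1000*(st[1:,4]<60))
    c,_=cv2.findContours((l==i).astype(np.uint8),0,2);c=max(c,key=len)[:,0]
    f=lambda q:(np.atleast_2d(q)+.5)/up-.5+[x-r,y-r]
    P=ray(f(c),z,C)[:,:2].astype(np.float32);a=cv2.minAreaRect(P);M=ray(f(ce[i]),z,C)[0]
    b=cv2.boxPoints(a);e=max((b[1]-b[0],b[2]-b[1]),key=np.linalg.norm)
    print(k,"rect",np.array(a[0]),"size mm",np.array(a[1])*1000,"long axis deg",np.degrees(np.arctan2(e[1],e[0])),"cen",M[:2])
E
python3 - <<'E'
from m import *
im=cv2.imread("pics/top0.png");C=cam("top")
for k,uv,z,b in[("carton",(322,158),.028,1),("tin",(324,217),.024,1),("batt",(278,159),.046,0),("LR",(238,157),.008,1),("SR",(201,215),.008,1),("WR",(238,213),.008,1),("smR",(282,216),.008,1)]:meas(im,C,k,uv,z,b)
h=cv2.cvtColor(im,cv2.COLOR_BGR2HSV)[200:235,140:175];m=((h[...,1]>150)&((h[...,0]<8)|(h[...,0]>172))&(h[...,2]>90))
n,l,st,ce=cv2.connectedComponentsWithStats(m.astype(np.uint8));print(st,ce+[140,200])
for z in(.03,.058,.08):print(z,ray(ce[1]+[140,200],z,C)[0])
E
```

```text
carton rect [ 0.6347 -0.1963] size mm [ 70.624  117.4102] long axis deg -10.723532 cen [ 0.6227 -0.1917]
tin rect [ 0.4386 -0.1912] size mm [62.0594 63.7611] long axis deg -38.52853 cen [ 0.4385 -0.191 ]
batt rect [ 0.6045 -0.0497] size mm [18.7817  4.3706] long axis deg 59.89961 cen [ 0.6048 -0.0493]
LR rect [0.6274 0.0554] size mm [98.8657 98.45  ] long axis deg 67.56077 cen [0.629  0.0606]
SR rect [0.4532 0.1779] size mm [52.8251 43.9821] long axis deg 37.75733 cen [0.4533 0.1773]
WR rect [0.4568 0.0648] size mm [82.6536 82.8883] long axis deg -46.114803 cen [0.4564 0.0647]
smR rect [ 0.4447 -0.0646] size mm [54.2198 54.0663] long axis deg 88.73967 cen [ 0.4446 -0.064 ]
[[   0    0   35   35 1208]
 [  11   17    5    4   17]] [[157.0513 216.9793]
 [153.3529 218.4706]]
0.03 [0.4468 0.3141 0.03  ]
0.058 [0.4468 0.3064 0.058 ]
0.08 [0.4467 0.3003 0.08  ]
```

Tin and holder sizes match what was given. I still need cleaner carton, large-holder and battery masks, and two views of the bottle.

```bash
python3 - <<'E'
from m import *
im=cv2.imread("pics/top0.png");sd=cv2.imread("pics/side0.png");C=cam("top");D=cam("side")
def box(m,k,z,uv,up=4,r=30):
    x,y=uv
    m=cv2.morphologyEx(m.astype(np.uint8),cv2.MORPH_OPEN,np.ones((9,9)))
    n,l,st,ce=cv2.connectedComponentsWithStats(m);i=1+np.argmax(st[1:,4])
    c,_=cv2.findContours((l==i).astype(np.uint8),0,2);c=max(c,key=len)[:,0]
    f=lambda q:(np.atleast_2d(q)+.5)/up-.5+[x-r,y-r]
    P=ray(f(c),z,C)[:,:2].astype(np.float32);a=cv2.minAreaRect(P)
    b=cv2.boxPoints(a);e=max((b[1]-b[0],b[2]-b[1]),key=np.linalg.norm)
    print(k,np.array(a[0]),np.array(a[1])*1000,"long",np.degrees(np.arctan2(e[1],e[0])),ray(f(ce[i]),z,C)[0][:2])
def patch(uv,up=4,r=30):
    x,y=uv;return cv2.resize(im[y-r:y+r,x-r:x+r],None,fx=up,fy=up,interpolation=cv2.INTER_LINEAR).astype(int)
for t in(150,170):p=patch((322,158));box(p.min(2)>t,"carton",.028,(322,158))
for t in(120,135,150):p=patch((238,157));box(p.min(2)>t,"LR",.008,(238,157))
for t in(120,135,150):p=patch((201,215));box(p.min(2)>t,"SR",.008,(201,215))
p=patch((278,159),8,12);print(im[153:166,270:286].max(2));print(im[156,265],im[159,278])
# battery: differs from mat (green excess small)
for t in(0,8,15):box((p[...,1]-p[...,2])<t,"batt",.046,(278,159),8,12)
for n,I,Cc,(x0,y0,x1,y1) in(("top",im,C,(145,208,168,228)),("side",sd,D,(235,218,262,245))):
    h=cv2.cvtColor(I,cv2.COLOR_BGR2HSV)[y0:y1,x0:x1];m=(h[...,1]>130)&((h[...,0]<8)|(h[...,0]>172))&(h[...,2]>80)
    ys,xs=np.nonzero(m);print(n,xs.mean()+x0,ys.mean()+y0,xs.min()+x0,xs.max()+x0,ys.min()+y0,ys.max()+y0)
print("side base ray",ray([(248,268)],0,D),proj([[.4468,.3064,.0]],D),"top body center ray")
for z in(.058,.07,.08):print(proj(ray([(153.35,218.47)],z,C),D))
E
```

```text
carton [ 0.6167 -0.1922] [61.9443 72.7937] long -15.260136 [ 0.6165 -0.1922]
carton [ 0.6165 -0.1921] [59.6926 70.1401] long -15.434799 [ 0.6164 -0.1921]
LR [0.6295 0.0613] [84.7727 97.0721] long -23.103142 [0.6291 0.0611]
LR [0.6293 0.0617] [81.3775 93.51  ] long -23.097116 [0.6287 0.061 ]
LR [0.628  0.0612] [75.2838 88.1044] long -23.107452 [0.628  0.0612]
SR [0.4534 0.1778] [51.8069 43.0791] long 37.265697 [0.4533 0.1772]
SR [0.4532 0.1775] [49.4247 39.9141] long 39.120575 [0.4536 0.1771]
SR [0.4534 0.1771] [44.9423 35.2936] long 39.456566 [0.4538 0.1766]
[[121 122 123 122 120 118 117 121 121 123 122 120 121 121 119 118]
 [122 123 123 121 111 103 101 112 116 121 121 120 119 119 119 117]
 [121 121 121 115 107 100  94  94 100 110 115 113 116 116 116 115]
 [111 113 115 103 111 141 129  94  85  91  92  98 110 115 117 115]
 [106 107 108  98 124 169 158 110  87  94  87  90 105 113 114 115]
 [105 104  98  89 116 156 140 104 115 135 112  97 110 115 116 116]
 [105 100  85  75  92 111 102  98 139 166 136 102 107 117 116 118]
 [105  98  71  61  66  76  79  88 126 153 124  96 107 115 118 116]
 [104  96  72  52  51  62  71  76  95 113 102  92 106 113 114 114]
 [106 100  88  70  57  48  56  61  76  86  92  99 106 110 110 113]
 [109 103 102  93  83  73  55  49  60  71  90 104 104 106 109 113]
 [116 110 110 107 101  94  84  72  64  71  96 105 105 105 107 112]
 [117 114 116 113 111 109 104 100  92  93 101 106 107 108 111 113]]
[108 118  98] [135 137 139]
batt [ 0.6123 -0.0543] [23.6785 20.4733] long 68.69708 [ 0.6114 -0.0553]
batt [ 0.6128 -0.0538] [27.7382 23.9207] long 66.13888 [ 0.6127 -0.0543]
batt [ 0.6131 -0.0536] [31.3632 27.7375] long 63.69472 [ 0.6131 -0.0541]
top 153.16666666666666 218.44444444444446 150 155 217 220
side 247.8111111111111 232.75555555555556 243 252 222 240
side base ray [[0.4405 0.3161 0.    ]] [[246.5252 264.5526]] top body center ray
[[246.7662 238.4839]]
[[247.3987 232.0276]]
[[247.9283 226.621 ]]
```

The bottle agrees across both views: the ray at z≈0.07 lands within 1 px, giving (0.447, 0.303). The battery terminals are near (275,157) and (279,159.5). I'm moving the arm in, round the inner reach limit.

>>> drive_tool(
  motion=[
    [[-4.85,-2.0,0],[0,0,0],1],
    [[-4.85,-2.0,0],[0,0,0],1],
    [[-4.85,-2.0,0],[0,0,0],1],
    [[-4.85,-2.0,0],[0,0,0],1],
    [[-4.85,-2.0,0],[0,0,0],1],
    [[-4.85,-2.0,0],[0,0,0],1],
    [[-3.25,-5.2,0],[0,0,0],1],
    [[-3.25,-5.2,0],[0,0,0],1],
    [[-3.25,-5.2,0],[0,0,0],1],
    [[-3.25,-5.2,0],[0,0,0],1],
    [[-3.25,-5.2,0],[0,0,0],1],
    [[-3.25,-5.2,0],[0,0,0],1],
  ],
  force=20,
)

```text
time: 1.65
position: [0.5225, 0.1028, 0.2922]
tool_rot: [0.35, 3.122, 0.001]
ft_force: [0.2, 0.8, 0.2]
grip_width: 0.999
grip_force: 0.0
```

```bash
cat > go.py <<'E'
import sys
from h import *
# go.py x y z [closing yaw deg]: turn about tool z first, then shift in the turned tool axes (cm)
s=ctrl.get_state();Q=R.from_rotvec(s["tool_rot"]);M=Q.as_matrix()
yaw=np.degrees(np.arctan2(M[1,1],M[0,1]));a=list(map(float,sys.argv[1:]))
t=((a[3]-yaw+90)%180-90) if len(a)>3 else 0
w=np.radians(yaw+t);ty=np.array([np.cos(w),np.sin(w),0]);tz=np.array([0,0,-1.]);tx=np.cross(ty,tz)
d=np.array(a[:3])-s["position"]
fix=(Q.inv()*R.from_matrix(np.c_[tx,ty,tz])).as_rotvec(degrees=True)
print("t %.2f pos %s yaw %.1f j7 %.2f grip %.3f gf %.1f F %s"%(s["time"],s["position"].round(4),yaw,s["joint_positions"][6],s["grip_width"],s["grip_force"],s["ft_force"].round(1)))
print("turn",fix.round(1),"shift cm",(np.array([tx@d,ty@d,tz@d])*100).round(2))
E
python3 go.py .4385 -.191 .16
```

```text
t 1.65 pos [0.5225 0.1028 0.2922] yaw 77.2 j7 1.13 grip 0.999 gf 0.0 F [0.2 0.8 0.2]
turn [ 0.  0. -0.] shift cm [  1.68 -30.51  13.22]
```

>>> drive_tool(
  motion=[
    [[0.28,-5.08,0],[0,0,0],1],
    [[0.28,-5.08,0],[0,0,0],1],
    [[0.28,-5.08,0],[0,0,0],1],
    [[0.28,-5.08,0],[0,0,0],1],
    [[0.28,-5.08,0],[0,0,0],1],
    [[0.28,-5.08,0],[0,0,0],1],
    [[0,0,4.4],[0,0,0],1],
    [[0,0,4.4],[0,0,0],1],
    [[0,0,4.4],[0,0,0],1],
    [[0,0,0],[0,0,0],1],
  ],
)

```text
time: 2.9
position: [0.4357, -0.1881, 0.1576]
tool_rot: [-0.351, -3.115, -0.0]
ft_force: [-0.6, 0.1, 1.2]
grip_width: 1.001
grip_force: 0.0
```

```bash
python3 go.py .4385 -.191 .079; python3 - <<'E'
from h import *
s=ctrl.get_state();im=ctrl.get_image("wrist");C=cam("wrist",s)
cv2.imwrite("pics/w1.png",im[:,:,::-1]);print(proj([[.4385,-.191,.024],[.4385+.0295,-.191,.024],[.4385,-.191+.0295,.024]],C))
E
```

```text
t 2.90 pos [ 0.4357 -0.1881  0.1576] yaw 77.1 j7 1.75 grip 1.001 gf 0.0 F [-0.6  0.1  1.2]
turn [-0.  -0.4 -0. ] shift cm [-0.34 -0.22  7.86]
[[252.44142512 204.28216671]
 [259.75818326 234.6993333 ]
 [285.27459195 197.08545271]]
```

View pics/w1.png

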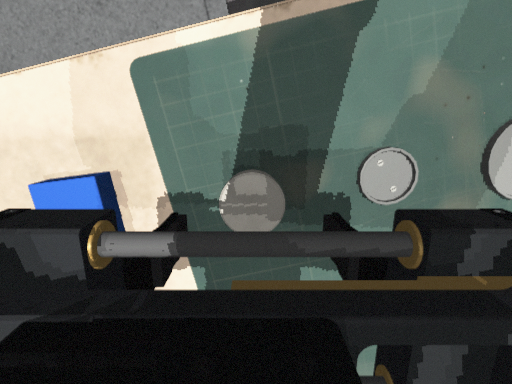

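The wrist view shows the tin centred at about (252,203). The estimate projects to (252,204), so it holds. I'll descend and grip.

>>> drive_tool(
  motion=[
    [[-0.17,-0.1,3.0],[0,-0.4,0],1],
    [[-0.17,-0.1,3.0],[0,0,0],1],
    [[0,0,1.85],[0,0,0],1],
    [[0,0,0],[0,0,0],0.2],
    [[0,0,0],[0,0,0],0.2],
    [[0,0,0],[0,0,0],0.2],
    [[0,0,0],[0,0,0],0.2],
    [[0,0,0],[0,0,0],0.2],
  ],
  force=20,
)

```text
time: 3.95
position: [0.4422, -0.1916, 0.0827]
tool_rot: [0.35, 3.114, -0.001]
ft_force: [-1.2, 1.4, 6.2]
grip_width: 0.65
grip_force: 20.0
```

```bash
python3 go.py .4565 .0647 .12
```

```text
t 3.95 pos [ 0.4422 -0.1916  0.0827] yaw 77.2 j7 1.86 grip 0.650 gf 20.0 F [-1.2  1.4  6.2]
turn [ 0.   0.5 -0. ] shift cm [ 4.29 25.31 -3.73]
```

>>> drive_tool(
  motion=[
    [[0,0,-2.0],[0,0,0],0.2],
    [[0,0,-2.0],[0,0,0],0.2],
    [[0,0,0],[0,0,0],0.2],
    [[0,0,0],[0,0,0],0.2],
  ],
)

```text
time: 4.45
position: [0.4408, -0.1912, 0.1211]
tool_rot: [0.35, 3.116, -0.001]
ft_force: [-0.2, 0.1, -1.4]
grip_width: 0.648
grip_force: 20.0
```

```bash
python3 go.py .4565 .0647 .12;python3 - <<'E'
from h import *
s=ctrl.get_state();print(s["joint_positions"].round(3),s["ft_force"])
E
```

```text
t 4.45 pos [ 0.4408 -0.1912  0.1211] yaw 77.2 j7 1.80 grip 0.648 gf 20.0 F [-0.2  0.1 -1.4]
turn [ 0.   0.3 -0. ] shift cm [ 4.14 25.3   0.11]
[-0.308  0.137  0.706  2.079 -0.11   0.955  1.804] [-0.24467682  0.11603529 -1.37892982]
```

The tin is held: its weight reads 1.4 N and the width fits. Carrying it to its holder.

>>> drive_tool(
  motion=[
    [[0.83,5.06,0],[0,0.3,0],0.2],
    [[0.83,5.06,0],[0,0,0],0.2],
    [[0.83,5.06,0],[0,0,0],0.2],
    [[0.83,5.06,0],[0,0,0],0.2],
    [[0.83,5.06,0],[0,0,0],0.2],
    [[0,0,0],[0,0,0],0.2],
    [[0,0,0],[0,0,0],0.2],
  ],
)

```text
time: 5.32
position: [0.4563, 0.0637, 0.1207]
tool_rot: [0.351, 3.122, -0.002]
ft_force: [-0.4, -0.3, -0.5]
grip_width: 0.649
grip_force: 20.0
```

```bash
python3 go.py .4565 .0647 .084; python3 - <<'E'
from h import *
s=ctrl.get_state();im=ctrl.get_image("wrist");C=cam("wrist",s)
cv2.imwrite("pics/w2.png",im[:,:,::-1]);print(proj([[.4565,.0647,.008],[.4565,.0647+.0375,.008],[.4565,.0647-.0375,.008]],C))
E
```

```text
t 5.33 pos [0.4563 0.0637 0.1207] yaw 77.2 j7 1.19 grip 0.649 gf 20.0 F [-0.4 -0.3 -0.5]
turn [-0.1  0.   0. ] shift cm [-0.    0.1   3.67]
[[256.32327383 206.7454863 ]
 [302.34442831 196.75734064]
 [211.18123598 216.54283396]]
```

View pics/w2.png

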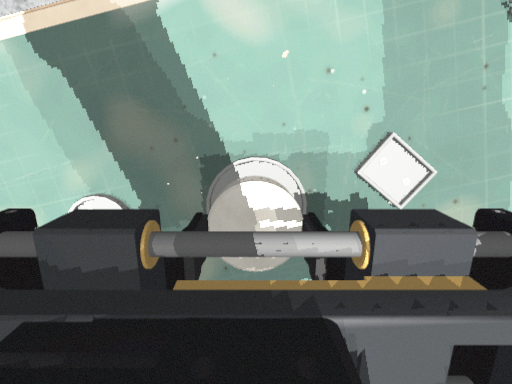

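The wrist view shows the tin (255,225) over the holder ring (256,205), offset only by perspective. Lowering with a 4 mm x correction.

>>> drive_tool(
  motion=[
    [[-0.3,0.15,1.2],[0,0,0],0.2],
    [[0,0,1.2],[0,0,0],0.2],
    [[0,0,0.9],[0,0,0],0.2],
    [[0,0,0.2],[0,0,0],0.2],
    [[0,0,0],[0,0,0],0.2],
    [[0,0,0],[0,0,0],0.2],
  ],
)

```text
time: 6.12
position: [0.4606, 0.0654, 0.087]
tool_rot: [0.35, 3.119, 0.0]
ft_force: [-0.3, 0.4, -0.5]
grip_width: 0.65
grip_force: 20.0
```

>>> drive_tool(
  motion=[
    [[0,0,0.15],[0,0,0],0.2],
    [[0,0,0.1],[0,0,0],0.2],
    [[0,0,0],[0,0,0],0.2],
    [[0,0,0],[0,0,0],0.2],
  ],
)

```text
time: 6.62
position: [0.4607, 0.0654, 0.0856]
tool_rot: [0.35, 3.12, 0.001]
ft_force: [-2.9, -0.6, 10.9]
grip_width: 0.648
grip_force: 20.0
```

Contact. Opening, then lifting.

>>> drive_tool(
  motion=[
    [[0,0,0],[0,0,0],0.9],
    [[0,0,0],[0,0,0],0.9],
    [[0,0,0],[0,0,0],0.9],
    [[0,0,-2],[0,0,0],0.9],
    [[0,0,-6],[0,0,0],0.9],
    [[0,0,-6],[0,0,0],1],
    [[0,0,0],[0,0,0],1],
  ],
)

```text
time: 7.5
position: [0.4628, 0.0658, 0.229]
tool_rot: [0.35, 3.112, 0.007]
ft_force: [-0.6, -0.6, -0.7]
grip_width: 0.995
grip_force: 0.0
```

```bash
python3 go.py .447 .303 .20
```

```text
t 7.50 pos [0.4628 0.0658 0.229 ] yaw 77.2 j7 1.13 grip 0.995 gf 0.0 F [-0.6 -0.6 -0.7]
turn [ 0.3  0.6 -0. ] shift cm [ 6.8  22.77  2.9 ]
```

>>> drive_tool(
  motion=[
    [[1.36,4.55,0],[0.3,0.6,0],1],
    [[1.36,4.55,0],[0,0,0],1],
    [[1.36,4.55,0],[0,0,0],1],
    [[1.36,4.55,0.4],[0,0,0],1],
    [[1.36,4.55,0],[0,0,0],1],
    [[0,0,0],[0,0,0],1],
  ],
)

```text
time: 8.25
position: [0.4419, 0.3062, 0.2178]
tool_rot: [-0.339, -3.112, 0.008]
ft_force: [0.0, -0.4, -0.0]
grip_width: 0.998
grip_force: 0.0
```

```bash
python3 go.py .447 .303 .102; python3 - <<'E'
from m import *
s=ctrl.get_state();im=ctrl.get_image("wrist");C=cam("wrist",s);t=ctrl.get_image("top")
cv2.imwrite("pics/w3.png",im[:,:,::-1]);cv2.imwrite("pics/t3.png",t[:,:,::-1]);print(proj([[.447,.303,.094],[.447,.303,.058],[.447,.303,0]],C))
im=t[:,:,::-1]
meas(im,cam("top"),"tin",(238,213),.027,1)
E
```

```text
t 8.25 pos [0.4419 0.3062 0.2178] yaw 77.6 j7 0.74 grip 0.998 gf 0.0 F [ 0.  -0.4 -0. ]
turn [-0.4 -0.6 -0. ] shift cm [-0.56 -0.2  11.58]
[[253.4075 210.6818]
 [253.801  199.3313]
 [254.2539 186.2645]]
tin rect [0.4564 0.0636] size mm [82.8802 83.5911] long axis deg -46.006336 cen [0.456  0.0635]
```

View pics/w3.png

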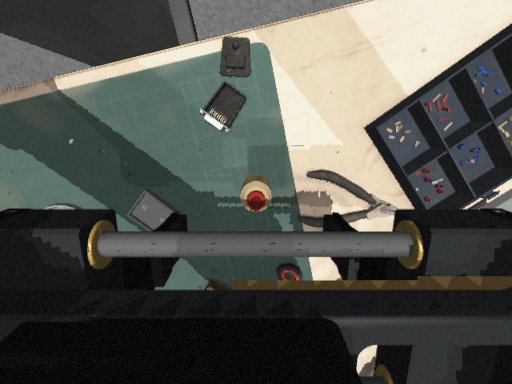

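The wrist view shows the bottle body at about (256,193) and the nozzle at (256,200). That is a few mm nearer the robot than estimated, so I'll measure it by colour in three views.

```bash
python3 - <<'E'
from m import *
s=ctrl.get_state();C=cam("wrist",s);T=cam("top")
for n,Cm,(x0,y0,x1,y1),f in(("w",C,(235,165,280,222),"w3"),("t",T,(142,205,172,232),"top0"),("s",cam("side"),(230,215,266,275),"side0")):
    h=cv2.cvtColor(cv2.imread(f"pics/{f}.png"),cv2.COLOR_BGR2HSV)[y0:y1,x0:x1]
    red=(h[...,1]>130)&((h[...,0]<8)|(h[...,0]>172))&(h[...,2]>70);cr=(h[...,0]>8)&(h[...,0]<32)&(h[...,2]>110)&(h[...,1]>30)
    for k,m in(("red",red),("cream",cr),("both",cr|red)):
        m=m.astype(np.uint8);nn,l,st,ce=cv2.connectedComponentsWithStats(m);i=1+np.argmax(st[1:,4]);ys,xs=np.nonzero(l==i)
        (c,r)=cv2.minEnclosingCircle(np.c_[xs,ys].astype(np.float32));c=np.array(c)+[x0,y0]
        print(n,k,"circ",c,r,"bbox",xs.min()+x0,xs.max()+x0,ys.min()+y0,ys.max()+y0,"xy@.058",ray(c,.058,Cm)[0][:2],"@.075",ray(c,.075,Cm)[0][:2])
for p in([.447,.303],[.441,.303]):print(p,proj([p+[0],p+[.058],p+[.094]],cam("side")),proj([p+[.058],p+[.094]],T))
E
```

```text
w red circ [255.5 201. ] 10.111974716186523 bbox 247 264 191 211 xy@.058 [0.451  0.2994] @.075 [0.4462 0.3006]
w cream circ [255.5 195.5] 15.700418472290039 bbox 240 271 181 200 xy@.058 [0.4455 0.3007] @.075 [0.4412 0.3017]
w both circ [255.6316 196.0263] 15.92193603515625 bbox 240 271 181 211 xy@.058 [0.4461 0.3007] @.075 [0.4417 0.3017]
t red circ [152.7 218.5] 2.7460060119628906 bbox 150 155 217 220 xy@.058 [0.4467 0.3083] @.075 [0.4467 0.3035]
t cream circ [143. 218.] 13.038504600524902 bbox 142 145 205 231 xy@.058 [0.4488 0.3362] @.075 [0.4487 0.3311]
t both circ [154.7105 218.1842] 5.992362022399902 bbox 149 160 213 224 xy@.058 [0.4475 0.3025] @.075 [0.4475 0.2978]
s red circ [248.     231.0833] 9.138313293457031 bbox 243 252 222 240 xy@.058 [0.4535 0.2792] @.075 [0.444  0.3077]
s cream circ [247.0938 243.    ] 8.15539264678955 bbox 239 255 239 247 xy@.058 [0.441  0.3213] @.075 [0.4322 0.3477]
s both circ [247.5 234.9] 12.909786224365234 bbox 239 255 222 247 xy@.058 [0.4497 0.2934] @.075 [0.4404 0.3212]
[0.447, 0.303] [[246.9959 263.5636]
 [247.2289 237.584 ]
 [247.3817 220.5431]] [[154.5234 218.3607]
 [151.0068 218.4118]]
[0.441, 0.303] [[249.9299 264.1516]
 [250.2644 238.1264]
 [250.4838 221.0532]] [[154.5311 220.4489]
 [151.0134 220.5702]]
```

All three views agree on (0.446, 0.301). Descending to take the bottle by the body.

>>> drive_tool(
  motion=[
    [[-0.25,-0.25,3.5],[-0.4,-0.6,0],1],
    [[-0.25,-0.2,3.5],[0,0,0],1],
    [[0,0,3.5],[0,0,0],1],
    [[0,0,1.0],[0,0,0],1],
    [[0,0,0],[0,0,0],1],
    [[0,0,0],[0,0,0],1],
  ],
)

```text
time: 9.1
position: [0.4488, 0.2969, 0.1061]
tool_rot: [0.351, 3.118, 0.005]
ft_force: [0.5, 1.0, 0.6]
grip_width: 1.004
grip_force: 0.0
```

```bash
python3 go.py .446 .301 .102
```

```text
t 9.10 pos [0.4488 0.2969 0.1061] yaw 77.1 j7 0.78 grip 1.004 gf 0.0 F [0.5 1.  0.6]
turn [ 0.2  0.2 -0. ] shift cm [0.37 0.33 0.41]
```

>>> drive_tool(
  motion=[
    [[0.35,0.35,0.2],[0,0,0],1],
    [[0,0,0.1],[0,0,0],1],
    [[0,0,0],[0,0,0],0.2],
    [[0,0,0],[0,0,0],-0.1],
    [[0,0,0],[0,0,0],-0.5],
    [[0,0,0],[0,0,0],-0.5],
    [[0,0,0],[0,0,0],-0.5],
    [[0,0,0],[0,0,0],-0.5],
    [[0,0,0],[0,0,0],-0.5],
  ],
  force=15,
)

```text
time: 10.22
position: [0.4453, 0.301, 0.1017]
tool_rot: [0.35, 3.12, 0.003]
ft_force: [0.4, 1.0, 0.1]
grip_width: 0.357
grip_force: 15.0
```

```bash
python3 go.py .446 .301 .14
```

```text
t 10.22 pos [0.4453 0.301  0.1017] yaw 77.2 j7 0.77 grip 0.357 gf 15.0 F [0.4 1.  0.1]
turn [ 0.1  0.1 -0. ] shift cm [-0.07  0.02 -3.83]
```

>>> drive_tool(
  motion=[
    [[0,0,-2],[0,0,0],-0.5],
    [[0,0,-3],[0,0,0],-0.5],
    [[-0.5,-2.2,-1],[0,0,0],-0.5],
    [[-1,-4.45,0],[0,0,0],-0.5],
    [[-1,-4.45,0],[0,0,0],-0.5],
    [[-1,-4.45,0],[0,0,0],-0.5],
    [[-1,-4.45,0],[0,0,0],-0.5],
    [[-1,-4.45,0],[0,0,0],-0.5],
    [[-1,-4.45,0],[0,0,0],-0.5],
    [[-1,-4.45,0],[0,0,0],-0.5],
    [[-0.5,-2.2,0],[0,0,0],-0.5],
    [[0,0,0],[0,0,0],-0.5],
  ],
)

```text
time: 11.72
position: [0.4427, -0.0663, 0.1605]
tool_rot: [0.359, 3.12, 0.002]
ft_force: [0.6, 1.3, -1.1]
grip_width: 0.357
grip_force: 15.0
```

```bash
python3 go.py .4446 -.064 .106
```

```text
t 11.72 pos [ 0.4427 -0.0663  0.1605] yaw 76.9 j7 1.43 grip 0.357 gf 15.0 F [ 0.6  1.3 -1.1]
turn [ 0.1  0.  -0. ] shift cm [-0.13  0.27  5.45]
```

```bash
python3 - <<'E'
from m import *
C=cam("wrist",dict(position=np.array([.4357,-.1881,.1576]),tool_rot=np.array([-.351,-3.115,0])))
print(ray([(388,175.5),(252,203)],.008,C)); print(ray([(252,203)],.024,C))
E
```

```text
[[ 0.4441 -0.0646  0.008 ]
 [ 0.4419 -0.1924  0.008 ]]
[[ 0.4373 -0.1912  0.024 ]]
```

>>> drive_tool(
  motion=[
    [[-0.15,0.2,2],[0,0,0],-0.5],
    [[0,0,2],[0,0,0],-0.5],
    [[0,0,0],[0,0,0],-0.5],
    [[0,0,0],[0,0,0],-0.5],
  ],
)

```text
time: 12.22
position: [0.4462, -0.0615, 0.1215]
tool_rot: [0.349, 3.12, 0.003]
ft_force: [0.4, 0.4, -0.5]
grip_width: 0.356
grip_force: 15.0
```

>>> drive_tool(
  motion=[
    [[0.1,-0.25,0.7],[0,0,0],-0.5],
    [[0,0,0.7],[0,0,0],-0.5],
    [[0,0,0.2],[0,0,0],-0.5],
    [[0,0,0],[0,0,0],-0.5],
  ],
)

```text
time: 12.72
position: [0.4447, -0.0641, 0.1051]
tool_rot: [0.351, 3.12, 0.002]
ft_force: [-0.7, -0.6, -0.8]
grip_width: 0.359
grip_force: 15.0
```

>>> drive_tool(
  motion=[
    [[0,0,0.12],[0,0,0],-0.5],
    [[0,0,0],[0,0,0],-0.5],
    [[0,0,0],[0,0,0],-0.5],
  ],
)

```text
time: 13.1
position: [0.4452, -0.0642, 0.1046]
tool_rot: [0.35, 3.119, 0.003]
ft_force: [-1.3, -0.0, 6.3]
grip_width: 0.357
grip_force: 15.0
```

>>> drive_tool(
  motion=[
    [[0,0,0],[0,0,0],0.1],
    [[0,0,0],[0,0,0],0.5],
    [[0,0,0],[0,0,0],1],
    [[0,0,0],[0,0,0],1],
    [[0,0,-3],[0,0,0],1],
    [[0,0,-5],[0,0,0],1],
    [[0,0,-5],[0,0,0],1],
    [[0,0,0],[0,0,0],1],
  ],
)

```text
time: 14.1
position: [0.4467, -0.0645, 0.2378]
tool_rot: [0.35, 3.112, 0.006]
ft_force: [-0.3, -0.3, -0.2]
grip_width: 0.998
grip_force: 0.0
```

```bash
python3 go.py .6165 -.1922 .22 74.7
```

```text
t 14.10 pos [ 0.4467 -0.0645  0.2378] yaw 77.2 j7 1.38 grip 0.998 gf 0.0 F [-0.3 -0.3 -0.2]
turn [0.3 0.5 2.5] shift cm [-19.74  -7.84   1.78]
```

>>> drive_tool(
  motion=[
    [[-4.95,-1.95,0.45],[0.3,0.5,2.5],1],
    [[-4.95,-1.95,0.45],[0,0,0],1],
    [[-4.95,-1.95,0.45],[0,0,0],1],
    [[-4.9,-1.95,0.45],[0,0,0],1],
    [[0,0,0],[0,0,0],1],
    [[0,0,0],[0,0,0],1],
  ],
)

```text
time: 14.85
position: [0.6145, -0.1897, 0.2136]
tool_rot: [-0.419, -3.103, 0.004]
ft_force: [-1.3, 0.6, 0.0]
grip_width: 1.001
grip_force: 0.0
```

```bash
python3 go.py .6165 -.1922 .083 74.7; python3 - <<'E'
from h import *
s=ctrl.get_state();im=ctrl.get_image("wrist");C=cam("wrist",s)
cv2.imwrite("pics/w4.png",im[:,:,::-1])
u=np.array([np.cos(np.radians(-15.3)),np.sin(np.radians(-15.3)),0]);v=np.array([-u[1],u[0],0]);c=np.array([.6165,-.1922,.028])
print(proj([c+a*u*.036+b*v*.03 for a in(-1,1) for b in(-1,1)],C))
E
```

```text
t 14.85 pos [ 0.6145 -0.1897  0.2136] yaw 74.6 j7 1.77 grip 1.001 gf 0.0 F [-1.3  0.6  0. ]
turn [-0.2 -0.6 -0.1] shift cm [-0.26 -0.19 13.06]
[[224.77160097 156.24477961]
 [282.61823203 156.17937064]
 [226.57471945 221.77483675]
 [281.13120419 221.76919341]]
```

View pics/w4.png

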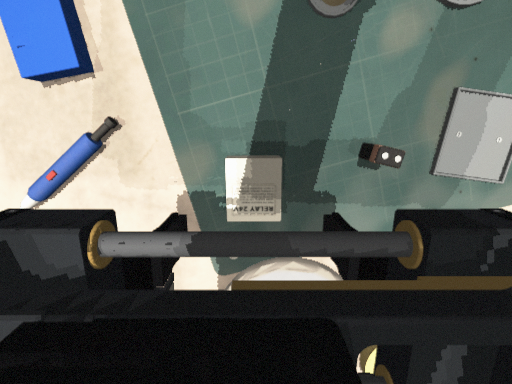

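The carton's corners sit at (225,156), (282,156), (227,221) and (281,221), exactly as predicted. Descending and gripping. The battery terminals at (385,156) and (398,158) also give its yaw.

>>> drive_tool(
  motion=[
    [[-0.15,-0.1,4.0],[-0.2,-0.6,0],1],
    [[-0.1,-0.1,4.0],[0,0,0],1],
    [[0,0,4.0],[0,0,0],1],
    [[0,0,1.1],[0,0,0],1],
    [[0,0,0],[0,0,0],1],
    [[0,0,0],[0,0,0],1],
  ],
)

```text
time: 15.65
position: [0.6186, -0.1927, 0.0865]
tool_rot: [0.417, 3.107, -0.001]
ft_force: [0.2, -0.5, 0.2]
grip_width: 0.996
grip_force: 0.0
```

```bash
python3 go.py .6165 -.1922 .081 74.7; python3 - <<'E'
from m import *
C=cam("wrist",dict(position=np.array([.6145,-.1897,.2136]),tool_rot=np.array([-.419,-3.103,.004])))
im=cv2.imread("pics/w4.png");g=im[148:168,375:408].min(2)
m=(g>150).astype(np.uint8);n,l,st,ce=cv2.connectedComponentsWithStats(m);print(st[1:],ce[1:]+[375,148])
P=ray(ce[1:]+[375,148],.048,C);print(P)
cv2.imwrite("pics/b.png",cv2.resize(im[130:190,345:425],None,fx=6,fy=6,interpolation=cv2.INTER_CUBIC))
E
```

```text
t 15.65 pos [ 0.6186 -0.1927  0.0865] yaw 74.7 j7 1.85 grip 0.996 gf 0.0 F [ 0.2 -0.5  0.2]
turn [ 0.   0.4 -0. ] shift cm [ 0.21 -0.    0.55]
[[ 7  4  6  7 35]
 [20  7  6  8 36]] [[384.6286 155.2286]
 [397.5    158.5   ]]
[[ 0.6121 -0.0604  0.048 ]
 [ 0.6185 -0.0489  0.048 ]]
```

View pics/b.png

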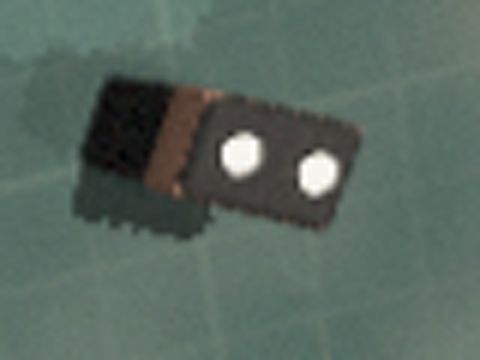

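The crop shows the battery's top face with terminals at crop (242,153) and (318,173). They are 13 mm apart, so its long axis is at about 61° with centre (0.615, -0.055). Gripping the carton now.

>>> drive_tool(
  motion=[
    [[0.2,0,0.35],[0,0.4,0],1],
    [[0,0,0],[0,0,0],1],
    [[0,0,0],[0,0,0],0.2],
    [[0,0,0],[0,0,0],0.2],
    [[0,0,0],[0,0,0],0.2],
    [[0,0,0],[0,0,0],0.2],
    [[0,0,0],[0,0,0],0.2],
  ],
  force=20,
)

```text
time: 16.52
position: [0.6155, -0.1921, 0.0807]
tool_rot: [-0.418, -3.11, -0.001]
ft_force: [-0.1, -0.6, -0.0]
grip_width: 0.687
grip_force: 20.0
```

```bash
python3 go.py .629 .0612 .13 66.9
```

```text
t 16.52 pos [ 0.6155 -0.1921  0.0807] yaw 74.7 j7 1.85 grip 0.687 gf 20.0 F [-0.1 -0.6 -0. ]
turn [-0.  -0.2  7.8] shift cm [ 8.7  23.83 -4.93]
```

>>> drive_tool(
  motion=[
    [[0,0,-3],[0,0,0],0.2],
    [[0,0,-5],[0,0,0],0.2],
    [[0,0,0],[0,-0.2,7.8],0.2],
    [[1.74,4.75,0],[0,0,0],0.2],
    [[1.74,4.75,0],[0,0,0],0.2],
    [[1.74,4.75,0],[0,0,0],0.2],
    [[1.74,4.75,0],[0,0,0],0.2],
    [[1.74,4.75,0],[0,0,0],0.2],
    [[0,0,2],[0,0,0],0.2],
    [[0,0,0],[0,0,0],0.2],
    [[0,0,0],[0,0,0],0.2],
  ],
)

```text
time: 17.9
position: [0.629, 0.0583, 0.1408]
tool_rot: [0.634, 3.077, -0.002]
ft_force: [-0.0, -0.1, -0.5]
grip_width: 0.691
grip_force: 20.0
```

```bash
python3 go.py .629 .0612 .084 66.9; python3 - <<'E'
from h import *
s=ctrl.get_state();im=ctrl.get_image("wrist");C=cam("wrist",s)
cv2.imwrite("pics/w5.png",im[:,:,::-1])
u=np.array([np.cos(np.radians(-23.1)),np.sin(np.radians(-23.1)),0]);v=np.array([-u[1],u[0],0]);c=np.array([.629,.0612,.008])
print(proj([c+a*u*.047+b*v*.041 for a in(-1,1) for b in(-1,1)],C))
E
```

```text
t 17.90 pos [0.629  0.0583 0.1408] yaw 66.7 j7 1.26 grip 0.691 gf 20.0 F [-0.  -0.1 -0.5]
turn [-0.1  0.  -0.2] shift cm [0.12 0.27 5.68]
[[208.70387589 144.13223944]
 [307.38228189 143.77551522]
 [213.35382502 247.83143996]
 [302.8541874  247.57743466]]
```

View pics/w5.png

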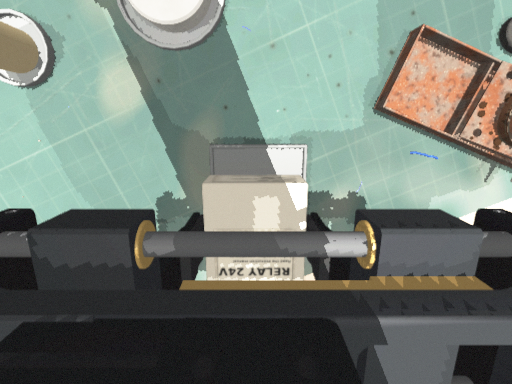

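Holder corners (210,145) and (307,145) match the prediction, and the carton is aligned with it. The tin and bottle stand in their holders. Lowering.

>>> drive_tool(
  motion=[
    [[0.12,0.25,2.2],[0,0,-0.2],0.2],
    [[0,0,2.2],[0,0,0],0.2],
    [[0,0,0.8],[0,0,0],0.2],
    [[0,0,0],[0,0,0],0.2],
    [[0,0,0],[0,0,0],0.2],
  ],
)

```text
time: 18.58
position: [0.6294, 0.0631, 0.0891]
tool_rot: [0.624, 3.078, -0.0]
ft_force: [0.1, 0.3, -1.3]
grip_width: 0.686
grip_force: 20.0
```

```bash
python3 go.py .629 .0612 .083 66.9
```

```text
t 18.57 pos [0.6294 0.0631 0.0891] yaw 67.1 j7 1.29 grip 0.686 gf 20.0 F [ 0.1  0.3 -1.3]
turn [0.  0.1 0.2] shift cm [-0.04 -0.19  0.61]
```

>>> drive_tool(
  motion=[
    [[0,-0.15,0.3],[0,0,0],0.2],
    [[0,0,0.15],[0,0,0],0.2],
    [[0,0,0.1],[0,0,0],0.2],
    [[0,0,0],[0,0,0],0.2],
    [[0,0,0],[0,0,0],0.2],
  ],
)

```text
time: 19.2
position: [0.6284, 0.0618, 0.0836]
tool_rot: [0.624, 3.079, -0.0]
ft_force: [-1.5, -0.1, 4.3]
grip_width: 0.686
grip_force: 20.0
```

Contact with the floor. Releasing and lifting.

>>> drive_tool(
  motion=[
    [[0,0,0],[0,0,0],0.9],
    [[0,0,0],[0,0,0],0.9],
    [[0,0,0],[0,0,0],0.9],
    [[0,0,-2],[0,0,0],0.9],
    [[0,0,-5],[0,0,0],1],
    [[0,0,-5],[0,0,0],1],
    [[0,0,0],[0,0,0],1],
  ],
)

```text
time: 20.08
position: [0.6313, 0.0614, 0.2095]
tool_rot: [0.623, 3.07, 0.006]
ft_force: [0.8, -0.4, 0.0]
grip_width: 0.998
grip_force: 0.0
```

```bash
python3 go.py .615 -.055 .20 61; python3 go.py .615 -.055 .20 151
```

```text
t 20.07 pos [0.6313 0.0614 0.2095] yaw 67.1 j7 1.23 grip 0.998 gf 0.0 F [ 0.8 -0.4  0. ]
turn [0.4 0.5 6.1] shift cm [ -4.22 -10.97   0.95]
t 20.07 pos [0.6313 0.0614 0.2095] yaw 67.1 j7 1.23 grip 0.998 gf 0.0 F [ 0.8 -0.4  0. ]
turn [ -0.1   0.6 -83.9] shift cm [10.97 -4.22  0.95]
```

>>> drive_tool(
  motion=[
    [[0,0,0],[0.4,0.5,6.1],1],
    [[-1.4,-3.66,0.3],[0,0,0],1],
    [[-1.4,-3.66,0.3],[0,0,0],1],
    [[-1.4,-3.65,0.3],[0,0,0],1],
    [[0,0,0],[0,0,0],1],
    [[0,0,0],[0,0,0],1],
  ],
)

```text
time: 20.82
position: [0.6117, -0.0537, 0.1946]
tool_rot: [-0.784, -3.032, 0.007]
ft_force: [-0.1, 0.2, 0.3]
grip_width: 1.0
grip_force: 0.0
```

```bash
python3 go.py .615 -.055 .09 61; python3 - <<'E'
from m import *
s=ctrl.get_state();im=ctrl.get_image("wrist")[:,:,::-1].copy();C=cam("wrist",s)
cv2.imwrite("pics/w6.png",im);p=proj([[.615,-.055,.048]],C)[0].round().astype(int);print(p)
x,y=p;g=im[y-15:y+15,x-15:x+15].min(2);n,l,st,ce=cv2.connectedComponentsWithStats((g>140).astype(np.uint8));P=ray(ce[1:]+[x-15,y-15],.048,C);print(st[1:,4],ce[1:]+[x-15,y-15],P)
cv2.imwrite("pics/b2.png",cv2.resize(im[y-40:y+40,x-50:x+50],None,fx=5,fy=5,interpolation=cv2.INTER_CUBIC))
E
```

```text
t 20.82 pos [ 0.6117 -0.0537  0.1946] yaw 61.0 j7 1.32 grip 1.000 gf 0.0 F [-0.1  0.2  0.3]
turn [-0.4 -0.5 -0. ] shift cm [-0.35  0.04 10.46]
[256 201]
[] [] []
```

View pics/b2.png

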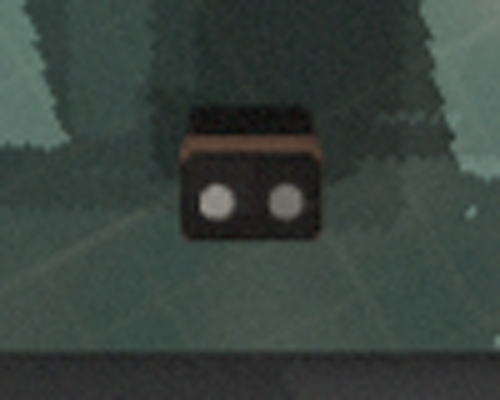

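The battery is square to the gripper, with its terminals level at crop (217,202) and (286,202), and centred as predicted. Descending.

>>> drive_tool(
  motion=[
    [[-0.2,0.05,3.4],[-0.4,-0.5,0],1],
    [[-0.1,0,3.4],[0,0,0],1],
    [[0,0,3.4],[0,0,0],1],
    [[0,0,0.2],[0,0,0],1],
    [[0,0,0],[0,0,0],1],
  ],
)

```text
time: 21.5
position: [0.615, -0.0548, 0.0915]
tool_rot: [0.785, 3.041, -0.001]
ft_force: [0.8, -0.0, -0.8]
grip_width: 1.002
grip_force: 0.0
```

```bash
python3 go.py .615 -.055 .088 61
```

```text
t 21.50 pos [ 0.615  -0.0548  0.0915] yaw 61.1 j7 1.39 grip 1.002 gf 0.0 F [ 0.8 -0.  -0.8]
turn [-0.   0.1  0.1] shift cm [-0.01 -0.01  0.35]
```

>>> drive_tool(
  motion=[
    [[0,0,0.3],[0,0,0],1],
    [[0,0,0],[0,0,0],0.3],
    [[0,0,0],[0,0,0],-0.1],
    [[0,0,0],[0,0,0],-0.7],
    [[0,0,0],[0,0,0],-0.7],
    [[0,0,0],[0,0,0],-0.7],
    [[0,0,0],[0,0,0],-0.7],
    [[0,0,-2],[0,0,0],-0.7],
    [[0,0,-4],[0,0,0],-0.7],
    [[0,0,-4],[0,0,0],-0.7],
    [[0,0,0],[0,0,0],-0.7],
  ],
  force=20,
)

```text
time: 22.88
position: [0.6165, -0.0563, 0.1926]
tool_rot: [0.786, 3.033, 0.003]
ft_force: [-0.0, -0.5, -0.2]
grip_width: 0.303
grip_force: 19.9
```

```bash
python3 go.py .4535 .1773 .19 38.6
```

```text
t 22.88 pos [ 0.6165 -0.0563  0.1926] yaw 61.0 j7 1.33 grip 0.303 gf 19.9 F [-0.  -0.5 -0.2]
turn [ 0.3  0.4 22.4] shift cm [28.43  1.83  0.26]
```

>>> drive_tool(
  motion=[
    [[0,0,0],[0.3,0.4,7.5],-0.7],
    [[0,0,0],[0,0,7.5],-0.7],
    [[0,0,0],[0,0,7.4],-0.7],
    [[5.69,0.37,0],[0,0,0],-0.7],
    [[5.69,0.37,0],[0,0,0],-0.7],
    [[5.69,0.37,0],[0,0,0],-0.7],
    [[5.69,0.37,0],[0,0,0],-0.7],
    [[5.69,0.37,0],[0,0,0],-0.7],
    [[0,0,0],[0,0,0],-0.7],
    [[0,0,0],[0,0,0],-0.7],
  ],
)

```text
time: 24.12
position: [0.4513, 0.1779, 0.1887]
tool_rot: [-1.36, -2.824, 0.008]
ft_force: [0.1, -0.1, 0.4]
grip_width: 0.299
grip_force: 19.9
```

```bash
python3 go.py .4535 .1773 .093 38.6; python3 - <<'E'
from h import *
s=ctrl.get_state();im=ctrl.get_image("wrist");C=cam("wrist",s)
cv2.imwrite("pics/w7.png",im[:,:,::-1])
u=np.array([np.cos(np.radians(38.6)),np.sin(np.radians(38.6)),0]);v=np.array([-u[1],u[0],0]);c=np.array([.4535,.1773,.008])
print(proj([c+a*u*.0245+b*v*.02 for a in(-1,1) for b in(-1,1)],C))
cv2.imwrite("pics/w7z.png",cv2.resize(im[120:230,176:336,::-1],None,fx=5,fy=5,interpolation=cv2.INTER_CUBIC))
E
```

```text
t 24.12 pos [0.4513 0.1779 0.1887] yaw 38.6 j7 0.29 grip 0.299 gf 19.9 F [ 0.1 -0.1  0.4]
turn [-0.4 -0.2 -0. ] shift cm [-0.19  0.13  9.57]
[[234.25659555 207.57105286]
 [233.52659939 170.55657169]
 [280.18519072 207.64977172]
 [281.04100998 170.58808425]]
```

View pics/w7z.png

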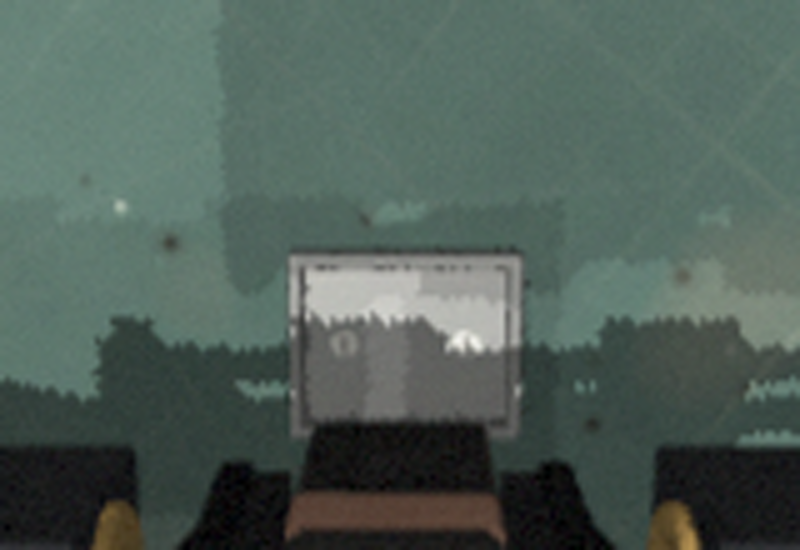

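The holder outline runs from (233.8,170.4) to (280.4), matching the prediction and square to the gripper. Lowering.

>>> drive_tool(
  motion=[
    [[-0.1,0.1,3],[-0.4,-0.2,0],-0.7],
    [[-0.1,0,3],[0,0,0],-0.7],
    [[0,0,2.3],[0,0,0],-0.7],
    [[0,0,0],[0,0,0],-0.7],
    [[0,0,0],[0,0,0],-0.7],
  ],
)

```text
time: 24.8
position: [0.4536, 0.1762, 0.1058]
tool_rot: [-1.366, -2.828, 0.002]
ft_force: [-1.0, -0.4, -0.6]
grip_width: 0.3
grip_force: 20.0
```

```bash
python3 go.py .4535 .1773 .092 38.6
```

```text
t 24.80 pos [0.4536 0.1762 0.1058] yaw 38.4 j7 0.39 grip 0.300 gf 20.0 F [-1.  -0.4 -0.6]
turn [-0.1 -0.  -0.2] shift cm [0.1  0.06 1.38]
```

>>> drive_tool(
  motion=[
    [[0.1,0.05,0.7],[0,0,0],-0.7],
    [[0,0,0.5],[0,0,0],-0.7],
    [[0,0,0.15],[0,0,0],-0.7],
    [[0,0,0],[0,0,0],-0.7],
    [[0,0,0],[0,0,0],-0.7],
  ],
)

```text
time: 25.42
position: [0.4541, 0.1778, 0.095]
tool_rot: [-1.364, -2.829, -0.001]
ft_force: [-6.5, -5.0, 24.2]
grip_width: 0.305
grip_force: 20.0
```

Contact reads 24 N, which is firm. I'll ease back 2 mm, then release and check.

>>> drive_tool(
  motion=[
    [[0,0,-0.2],[0,0,0],-0.7],
    [[0,0,0],[0,0,0],-0.7],
  ],
)

```text
time: 25.68
position: [0.4534, 0.1786, 0.0951]
tool_rot: [-1.363, -2.83, -0.002]
ft_force: [-0.8, -1.7, 8.1]
grip_width: 0.301
grip_force: 20.0
```

>>> drive_tool(
  motion=[
    [[0,0,0],[0,0,0],-0.2],
    [[0,0,0],[0,0,0],0.3],
    [[0,0,0],[0,0,0],1],
    [[0,0,0],[0,0,0],1],
    [[0,0,-2],[0,0,0],1],
    [[0,0,-5],[0,0,0],1],
    [[0,0,-5],[0,0,0],1],
    [[-5,0,-2],[0,0,0],1],
    [[-3,0,0],[0,0,0],1],
    [[0,0,0],[0,0,0],1],
  ],
)

```text
time: 26.92
position: [0.504, 0.1135, 0.2345]
tool_rot: [1.369, 2.827, -0.001]
ft_force: [-0.6, 1.5, -0.3]
grip_width: 1.003
grip_force: 0.0
```

```bash
python3 - <<'E'
from h import *
s=ctrl.get_state();C=cam("wrist",s);w=ctrl.get_image("wrist")[:,:,::-1];d=ctrl.get_image("side")[:,:,::-1]
print(s["time"],s["position"])
a=cv2.resize(w[30:225],(800,305));b=cv2.resize(d[150:285,165:345],(393,295),interpolation=cv2.INTER_CUBIC)
c=cv2.resize(ctrl.get_image("top")[125:270,142:352,::-1],(407,295),interpolation=cv2.INTER_CUBIC)
cv2.imwrite("pics/f.png",np.vstack([a,np.hstack([b,c])]))
E
```

```text
26.925 [0.50395802 0.1134903  0.2345031 ]
```

View pics/f.png

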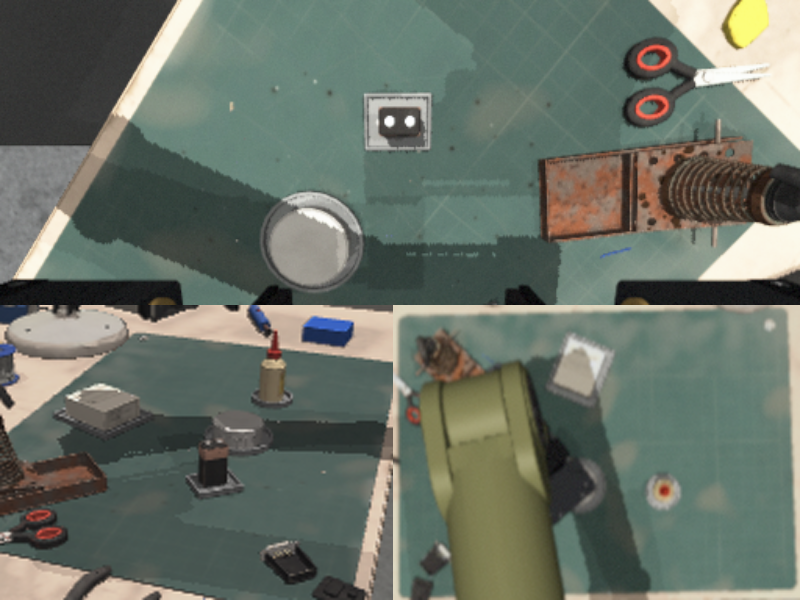

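The final views show all four items upright and inside their own holders: battery at (400,122) square to its holder, tin at (311,240), and bottle and carton flat in the side view. The arm is clear, so I'm handing in.

```bash
python3 -c "
from bench import ctrl
print(ctrl.close_job())"
```

```text
the job is handed in; nothing more can be done
None
```

The tin, bottle, carton and battery are each upright in their matching holders, the cutters and pump were left alone, and the job was handed in at about 27 s of the 99 s allowed.

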